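Lock a baluster in its sanding jig with a spring clip

TASK

Swing the jig's raised hold-down board all the way down over the baluster, so that the grooved post comes up through its slot, and then lock it by pushing the open spring clip sideways onto the post's groove until it snaps fully home. Let go and leave the board flat and the clip on the groove; keep the baluster in its cradles and do not shift or tip the glue bottle, the wax tin, the sanding block or the bun foot.

Things in the scene. Friction and masses are not known exactly. Their poses are not given: they have to be found in the camera images.
- jig: Plywood baseboard of the jig, fixed; origin: centre of its underside, on the bench. z up, x from its robot-facing to its far edge, y to its left. 240 (x) x 270 (y) x 18 mm; place and yaw vary. On it: post at (0,-30); cradles with the baluster's axis at y 45; hinge cheeks at x +-50, y 105, 84 high; stop block 20 x 20, 98 high at (-95,-110) (mm, heights above the bench).
- groove (a point): Middle of the groove of the jig's upright steel post, on the post's axis, 80 mm above the bench; axes as jig. Post 26 mm diameter up to 73 mm above the bench; brass-coloured groove of 18 mm diameter from 73 to 87 mm; head of 26 mm diameter from 87 to 99 mm.
- bar_hinge (a point): Point on the hinge axis of the hold-down board, 66 mm above the bench, 135 mm to +y of the post; the axis runs along the jig's x; same axes as jig.
- bar (a joint): Angle of the hold-down board: 0 = flat down (its stop), grows as the free end rises (1.2 at most). Its hinge is stiff: the board stays at whatever angle it is left; about 2 to 4 N straight down on its free end lowers it.
- bar_end (a point): Middle of the top face of the board's orange end (last 40 mm): 182 mm along board -y from the hinge axis, 7 mm above it along board z, the face's normal. Board: pale wood, 84 wide (jig x), 12 thick, from 13 to 202 mm from the hinge. Flat, it lies along jig -y, top face 73 mm above the bench, level with the groove's bottom; the post stands in its slot (32 x 56 mm) and the clip lies on its top face.
- clip_tab (a point): Centre of the red upright grip tab of the loose spring clip: 24 (clip x) x 16 (clip y) x 32 mm high; centre 26, top 42 mm above the clip's underside. Clip axes: z up, x from tab to open mouth, y left. It starts flat on the bench. Rest of the clip: dark steel, 10 mm thick; 14 mm wide bar under and ahead of the tab; cross-piece and jaws 48 mm across. About 80 g.
- clip_mouth (a point): Centre of the clip's mouth, 5 mm above its underside, 52 mm along clip +x from the tab's centre; same axes. Fully home it is on the post's axis in the groove. Sprung jaws stand either side; the gap at their tips (9 mm further along +x) is 11 mm. Pushed along clip +x with about 8 to 12 N they spread to pass the 18 mm groove and close behind it.
- baluster_mid (a point): Middle of the turned pale-wood baluster, on its axis; it lies along its x in the jig's cradles, 210 mm long, 40 mm diameter at the middle, 39.5 mm above the bench. Mass about 120 g.
- glue: Bystander: white glue bottle, blue cap, 52 mm diameter, 120 mm high, standing on the bench close before the jig's robot-facing edge, near the way by which the clip comes in; origin at the centre of its underside.
- sander: Bystander: cork sanding block with red sole, 85 (x) x 50 (y) x 30 mm high, lying flat; origin at the centre of its underside.
- bunfoot: Bystander: turned wooden bun foot, 60 mm diameter, 72 mm high, standing; origin at the centre of its underside.
- tin: Bystander: closed brass-coloured wax tin with a white lid, 64 mm diameter, 45 mm high, standing; origin at the centre of its underside.
Mind the look-alikes: they are no part of the job. There is more than one size of the part that bears baluster_mid; the job needs the smallest.

How it is judged (in metres and radians):
On the way, in this order (a step that is already met when the one before it is completed fails the run):
1. the hold-down board is swung flat down over the baluster (value of joint bar below 0.05 rad), for 0.2 s.
2. the clip is snapped home on the groove above the flat board (distance between clip_mouth and groove below 0.006 m and horizontal distance between clip_mouth and groove below 0.0045 m and value of joint bar below 0.05 rad), for 0.2 s.
At the end, for the whole second after the job is handed in: board within 0.05 rad of flat; clip's mouth centre within 6 mm of the groove's middle and 4.5 mm of the post's axis, clip level within 0.2 rad and at rest; baluster still in its cradles (middle within 75 mm of the hinge point in plan, 34 to 46 mm above the bench) (all of step 2 and angle between clip_mouth's own z axis and vertical below 0.2 rad and linear speed of clip below 0.02 m/s and horizontal distance between baluster_mid and bar_hinge below 0.075 m and height (world z) of baluster_mid between 0.034 and 0.046 m); the robot touches nothing.
It fails at once if the glue bottle shifted by more than 25 mm or tipped (distance of glue from where it was at the start of the episode above 0.025 m or angle between glue's own z axis and vertical above 0.4 rad).
It fails at once if the wax tin shifted by more than 25 mm (distance of tin from where it was at the start of the episode above 0.025 m).
It fails at once if the sanding block shifted by more than 25 mm (distance of sander from where it was at the start of the episode above 0.025 m).
It fails at once if the bun foot shifted by more than 25 mm or tipped (distance of bunfoot from where it was at the start of the episode above 0.025 m or angle between bunfoot's own z axis and vertical above 0.4 rad).
It fails at once if the baluster shifted by more than 25 mm (distance of baluster_mid from where it was at the start of the episode above 0.025 m).
It also fails if it takes over 56 s, if anything falls off the work surface, if the arm or the gripper's body presses on something with over 40 N, if the wrist force passes 120 N, or if a joint passes its speed limit or range.

ROBOT

A 6-joint arm with a two-finger parallel gripper is mounted at the origin on the work surface. World frame = base frame: x ahead of the robot, y to its left, z up, the work surface at z = 0. Lengths are in m, angles in degrees, forces in N, time in s.
With the tool pointing down it reaches from about 0.25 to 0.725 m from the base axis. Payload 9.7 kg.
Tool frame: the origin (TCP) lies at the very end of the fingers, on their centre line; the grasp point (between the pads) lies 19 mm behind it; z points along the fingers, y is the direction in which the jaws open and shut (so a half turn about z gives the same grasp; the last joint's range is limited). The gripper opens to 85 mm and grips with 20 to 120 N. Pads are 22 mm wide; open, the fingers measure 114 mm over their backs; the gripper's body (76 mm by 85 mm) begins 54 mm behind the grasp point. The pads swing forward as they close: fully open they stand 13 mm farther back than shut.
Start: joints at [-68.64, 4.979, 10.078, 95.1, 0, 90], TCP at [0.2, -0.512, 0.231] pointing down, gripper open.
Joint ranges: [-179.16, 179.16], [-48.56, 103.87], [-65.8, 70.77], [-126.05, 130.52], [-82.76, 87.17], [-180, 180]. Speed limits (degrees/s): [127.2, 127.2, 147.25, 180, 180, 180].

INTERFACE

Orientations are given as [roll, pitch, yaw] about the fixed x, y, z axes, in that order (R = Rz(yaw) Ry(pitch) Rx(roll)).
In Python, from workcell import bot gives the robot as it stands. The module is installed in compiled form; this text tells all that it offers.
- The arm moves only by the tool step_arm, never from a script. Its arguments are lists of equal length, an entry for each row: "dr": the turn, a rotation vector about the tool's x, y, z in rad, a list of three; "xyz": the shift along the tool's x, y, z in units of 40 mm (1.0 is 40 mm), a list of three; "gripper": the opening, from 0 (shut) to 1 (fully open). In form: {"dr": [[wx, wy, wz], ...], "xyz": [[x, y, z], ...], "gripper": [gripper, ...]}. A call has exactly 8 rows; each row is the pose to reach, as a shift and turn from the pose commanded when the call began, along the tool's axes at that moment; what a row does not reach only later rows make up. A row lasts 1/10 s, in which the tool goes at most 50 mm and 8.59 degrees, less where a joint would pass 70% of its speed; a pose out of reach is approached as far as the arm can. A call with a gripper value outside its range is refused whole. The fingers move at their own pace and stop on an object; "squeeze" is the grip in N (left out, the last holds). Time passes only in rows, so rows that repeat a pose let the fingers close, or fill a call up. It gives the time, the measured TCP pose, the force and the opening at its end, in the units of the state.
- bot.get_obs(): the state, without advancing time (a new reading comes with each control period).
- bot.camera(name): name is "scene" or "side" or "wrist"; returns a dict with "image" (420x560x3 uint8, red, green, blue), "camera_matrix" (3x3 intrinsics, pixels), "R" (3x3) and "t" (3): a world point X has camera coordinates R X + t. Camera axes: x right, y down, z forward; pixel columns grow to the right and rows downward; lengths in m; the calibration is good to about 2 mm. A picture is of the moment at which its call begins. There is no depth.
- bot.job_done(): hands the job in, once; it reports no verdict.
Trained networks look in a picture, given as the dict that the camera call returned (one of the last four; its "shot" number tells which), for a name from the list of things; names that differ only in an ending like _2 or _b are one class to them, and where a whole thing is asked for, a point or a joint stands for the part that bears it (a point fixed in the world has none). Each returns a list of dicts, best first, with "p" (0 to 1); they miss things now and then, are a little off and sometimes report something else, mostly with a low value. They report only what shows in the picture. A call takes as long as a camera call. They do not tell look-alikes from the thing itself.
- bot.regions_of(picture, thing): "region" (420x560 bool, what is visible of it) and "box" ([centre column, centre row, width, height] in pixels, round what is visible of it).
The state is a dict: "time": time; "q": joint angles; "qd": joint speeds; "joint_efforts": joint torques, N m; "ee_pos": TCP position; "tcp_rot": TCP orientation; "wrist_force": force on the tool from outside, world axes, zero at the start; "torque": the same for the moment, N m; "opening": finger opening in m.
Only numpy, scipy, OpenCV 4.12 (cv2) and the standard library are available. Lean on these libraries where they do the work, as an engineer would, in place of code of your own. Each camera call takes 0.05 s, during which the arm holds its last target.

## Working session

There is one attempt and no reset: what is moved stays moved. The work goes in short steps, Python scripts to look and compute and a tool call to move; the robot and the scene stay as the last step left them, time stands still between calls to the robot, and variables do not carry over. Pictures are saved under pics/ and viewed, and the job is handed in when it is done.

Besides the shell and the picture viewer there is one more tool, called as name(argument=value, ...), one argument or row to a line, values as JSON. step_arm: Moves the arm, as the interface text tells. Its arguments: {"type":"object","properties":{"dr":{"type":"array"},"xyz":{"type":"array"},"gripper":{"type":"array"},"squeeze":{"type":"number"}},"required":["dr","xyz","gripper"]}

```bash
mkdir -p pics; ls; cat > h.py <<'E'
import numpy as np, cv2, pickle
from workcell import bot
def shot(name,fn):
    c=bot.camera(name); cv2.imwrite(f'pics/{fn}.png',c['image'][:,:,::-1]); pickle.dump(c,open(f'pics/{fn}.pkl','wb')); return c
def ray(c,u,v):
    K,R,t=c['camera_matrix'],c['R'],c['t']
    d=R.T@np.linalg.inv(K)@np.array([u,v,1.]); o=-R.T@t
    return o,d
def onz(c,u,v,z):
    o,d=ray(c,u,v); return o+d*(z-o[2])/d[2]
def proj(c,X):
    X=np.atleast_2d(X); p=(c['camera_matrix']@(c['R']@X.T+c['t'][:,None])).T
    return p[:,:2]/p[:,2:]
E
python3 - <<'E'
from h import *
for n in ['scene','side','wrist']:
    c=shot(n,n+'0'); print(n,(-c['R'].T@c['t']).round(3),c['R'][2].round(2))
    for k in ['jig','groove','bar','clip_tab','baluster_mid','glue','sander','bunfoot','tin']:
        for r in bot.regions_of(c,k)[:3]: print(k,round(r['p'],2),np.round(r['box']))
print(bot.get_obs())
E
```

```text
pics
scene [ 1.212 -0.581  0.841] [-0.63  0.44 -0.64]
jig 0.97 [382. 222. 158. 152.]
groove 0.63 [382. 221. 158. 152.]
bar 0.73 [402. 175.  55.  62.]
clip_tab 0.8 [196. 326.  29.  46.]
clip_tab 0.58 [239. 248.  29.  28.]
clip_tab 0.22 [319. 193.  25.  48.]
baluster_mid 0.93 [333. 147.  32.  71.]
baluster_mid 0.73 [154. 208.  58.  80.]
baluster_mid 0.62 [397. 223.  73.  60.]
glue 0.64 [319. 192.  24.  49.]
sander 0.63 [267. 289.  34.  41.]
bunfoot 0.77 [157. 274.  30.  38.]
tin 0.78 [239. 245.  27.  28.]
side [-0.206  0.803  0.867] [ 0.5  -0.63 -0.59]
jig 0.84 [192. 213. 128. 128.]
groove 0.59 [191. 212. 128. 127.]
bar 0.76 [178. 191.  50.  80.]
clip_tab 0.48 [305. 162.  14.  17.]
baluster_mid 0.86 [268. 325.  60. 118.]
baluster_mid 0.66 [388. 204.  70.  40.]
baluster_mid 0.64 [185. 232.  59.  42.]
glue 0.83 [260. 233.  24.  44.]
bunfoot 0.95 [349. 170.  20.  28.]
tin 0.85 [310. 199.  24.  26.]
wrist [ 0.269 -0.486  0.373] [-0.27 -0.11 -0.96]
baluster_mid 0.73 [ 74. 110. 111. 216.]
{'time': 1.5, 'q': array([-6.86390112e+01,  4.97974440e+00,  1.00767897e+01,  9.50993819e+01,
        1.57829878e-03,  8.99993498e+01]), 'qd': array([-0.05218656,  0.03038016,  0.02214519, -0.09906926,  0.02536516,
        0.11664736]), 'joint_efforts': array([-5.89657066e-04, -5.20088303e+01,  4.64864802e+01,  1.36865838e-03,
       -6.84153338e-05,  9.99086552e-06]), 'ee_pos': array([ 0.20033716, -0.51220497,  0.23126327]), 'tcp_rot': array([-1.79997663e+02, -1.57832529e-03,  2.13616389e+01]), 'wrist_force': array([-0.21181844,  0.79438013,  0.16101333]), 'torque': array([0.02684694, 0.01191121, 0.02089301]), 'opening': 0.08539190756605515}
```

View pics/scene0.png

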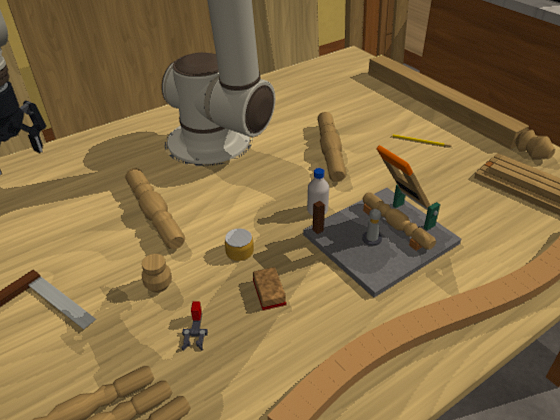

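View pics/side0.png

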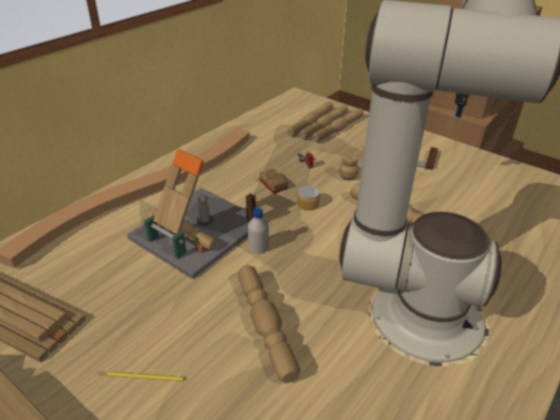

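The scene picture shows the jig at (382,235) with its orange-ended board raised (tip at 395,155), the post at (374,228), the glue at (318,192), and the clip at (196,326) with its mouth toward the bottom of the picture. The tin is at (239,245), the sander at (268,288) and the bun foot at (156,272). The balusters at (333,147) and (154,208) are larger and loose on the bench. The one in the cradles at (397,220) is the smallest, so that is the one meant. I'll enlarge to confirm and to pick pixels.

```bash
python3 - <<'E'
from h import *
a=cv2.imread('pics/scene0.png'); b=cv2.imread('pics/side0.png')
cv2.imwrite('pics/j1.png',cv2.resize(a[135:300,290:475],None,fx=4,fy=3.6,interpolation=2)[:, :])
cv2.imwrite('pics/c1.png',cv2.resize(a[290:360,160:240],None,fx=8,fy=8,interpolation=2))
cv2.imwrite('pics/j2.png',cv2.resize(b[140:280,120:280],None,fx=4,fy=4,interpolation=2))
cv2.imwrite('pics/c2.png',cv2.resize(b[140:180,280:330],None,fx=12,fy=12,interpolation=2))
E
```

```text
(no output)
```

View pics/j1.png

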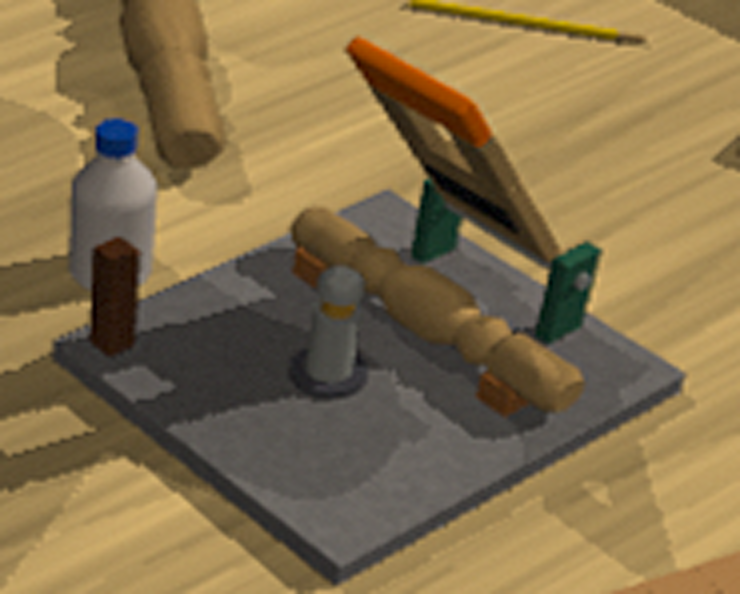

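View pics/c1.png

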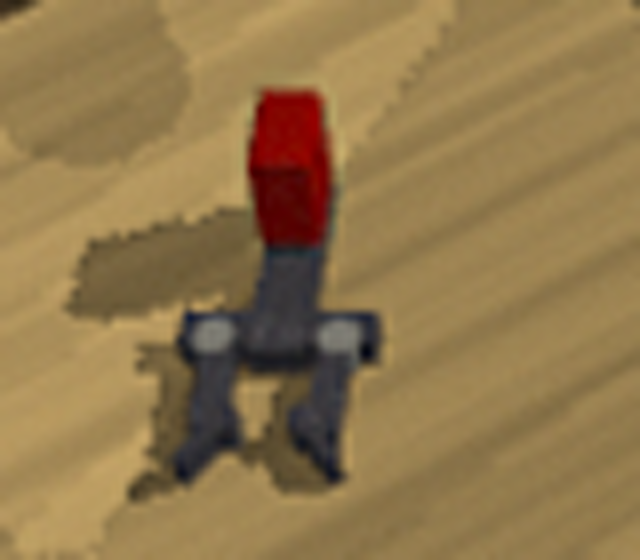

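View pics/j2.png

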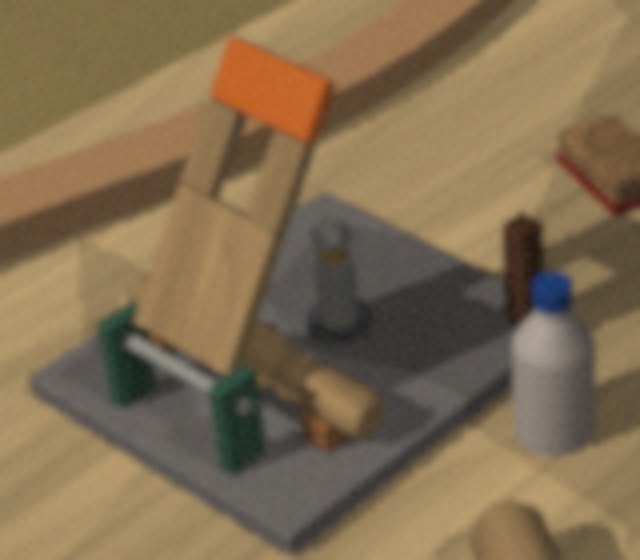

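View pics/c2.png

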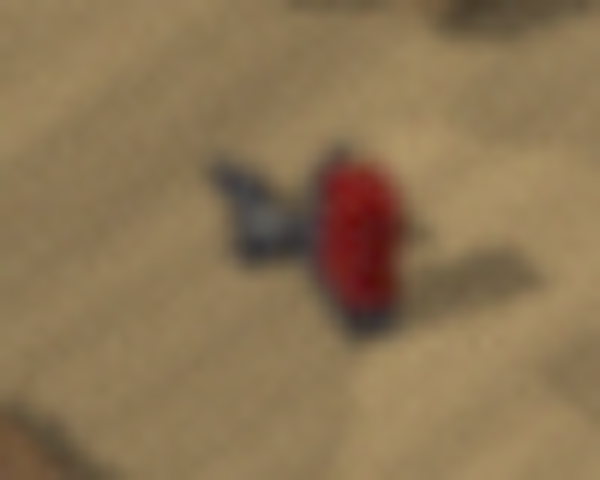

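```bash
cat > fit.py <<'E'
from h import *
from scipy.optimize import least_squares
L=lambda f:pickle.load(open(f'pics/{f}.pkl','rb'))
sc,sd=L('scene0'),L('side0')
J1=lambda u,v:(u/4+290,v/3.6+135); J2=lambda u,v:(u/4+120,v/4+140)
obs=[(sc,J1(53,347),(-.12,-.135,.018)),(sc,J1(388,190),(-.12,.135,.018)),(sc,J1(684,378),(.12,.135,.018)),(sc,J1(338,571),(.12,-.135,.018)),
(sd,J2(32,383),(.12,.135,.018)),(sd,J2(293,538),(-.12,.135,.018)),(sd,J2(323,195),(.12,-.135,.018)),
(sc,J1(341,283),(0,-.03,.099)),(sd,J2(333,236),(0,-.03,.099)),(sc,J1(338,308),(0,-.03,.080))]
def T(p,X):
    c,s=np.cos(p[2]),np.sin(p[2]); X=np.array(X); return np.array([p[0]+c*X[0]-s*X[1],p[1]+s*X[0]+c*X[1],X[2]])
f=lambda p:np.concatenate([proj(c,T(p,X))[0]-np.array(u) for c,u,X in obs])
r=least_squares(f,[.5,0,0],loss='soft_l1'); print('jig',r.x[:2].round(4),np.degrees(r.x[2]).round(2)); print(f(r.x).reshape(-1,2).round(1).tolist())
jig=r.x
print('groove',T(jig,(0,-.03,.08)),'hinge',T(jig,(0,.105,.066)))
# bar end
q=[(sc,J1(352,41),-1),(sc,J1(490,130),1)]
# board free-end top edge corners: 202mm along, z top +7
def bp(a,x,l,n): # local hinge frame
    return T(jig,(x,.105-np.cos(a)*l+np.sin(a)*n*(1) *1.0, .066+np.sin(a)*l+np.cos(a)*n))
g=[(sd,J2(232,38),(.042,.202,.007)),(sd,J2(330,80),(-.042,.202,.007)),(sd,J2(215,95),(.042,.162,.007)),(sd,J2(308,140),(-.042,.162,.007)),
 (sc,J1(365,38),(-.042,.202,.007)),(sc,J1(492,125),(.042,.202,.007))]
fb=lambda a:np.concatenate([proj(c,bp(a[0],*X))[0]-np.array(u) for c,u,X in g])
r=least_squares(fb,[.9]);print('bar',r.x,fb(r.x).reshape(-1,2).round(1).tolist()); a=r.x[0]; print('bar_end',bp(a,0,.182,.007),'flat',bp(0,0,.182,.007))
C=lambda u,v:(u/8+160,v/8+290)
o=[(sc,C(262,92),(-.012,-.008,.042)),(sc,C(320,92),(-.012,.008,.042)),(sc,C(330,165),(.012,.008,.042)),(sc,C(250,165),(.012,-.008,.042)),(sc,C(262,245),(.012,-.008,.010)),(sc,C(322,245),(.012,.008,.010)),
 (sc,C(180,482),(.061,-.012,.005)),(sc,C(335,482),(.061,.012,.005))]
fc=lambda p:np.concatenate([proj(c,T(p,X))[0]-np.array(u) for c,u,X in o])
r=least_squares(fc,[.7,-.4,0],loss='soft_l1'); print('clip',r.x[:2],np.degrees(r.x[2]),fc(r.x).reshape(-1,2).round(1).tolist())
print('side tab',proj(sd,T(r.x,(0,0,.026))))
p=r.x; s=0
for k in ['glue','tin','sander','bunfoot']:
    for c,n in ((sc,'sc'),(sd,'sd')): pass
print('glue',onz(sc,318,215,0),onz(sc,*J1(117,128),.12),onz(sd,*J2(551,282),.12),'tin',onz(sc,238,236,.045),onz(sd,309,192,.045),'sander',onz(sc,268,280,.03),onz(sd,273,177,.03),'bun',onz(sc,155,259,.072),onz(sd,349,159,.072))
E
python3 fit.py
```

```text
jig [0.6103 0.1108] 0.96
[[-1.2, -1.2], [-1.2, -0.4], [0.4, -1.0], [0.2, 0.1], [-1.3, -3.7], [-0.8, -2.3], [-0.4, -3.0], [-0.3, -1.0], [-0.9, -4.7], [-0.5, -1.3]]
groove [0.61080871 0.08081092 0.08      ] hinge [0.60854292 0.2157919  0.066     ]
bar [0.98136379] [[-0.8, -2.5], [-0.4, -1.7], [-1.7, -1.3], [-0.5, -0.8], [-3.7, 0.0], [-5.5, -5.5]]
bar_end [0.61014329 0.12045225 0.22117986] flat [0.61159754 0.03381754 0.073     ]
clip [ 0.56768244 -0.33954908] -35.215515054626216 [[-0.2, -0.1], [0.7, -0.1], [-2.0, 0.5], [-0.4, 0.5], [0.1, 1.1], [0.8, 1.0], [5.2, -6.0], [-1.4, -6.1]]
side tab [[309.25275797 158.37490039]]
glue [0.45554181 0.05083693 0.        ] [0.44037998 0.06152405 0.12      ] [0.43684255 0.06341908 0.12      ] tin [ 0.44821209 -0.1702739   0.045     ] [ 0.44559522 -0.16695148  0.045     ] sander [ 0.58381765 -0.18255075  0.03      ] [ 0.58553165 -0.17956028  0.03      ] bun [ 0.4334518  -0.35757733  0.072     ] [ 0.43161499 -0.34962614  0.072     ]
```

```bash
cat > mv.py <<'E'
import sys
from h import *
from scipy.spatial.transform import Rotation as Ro
def plan(x,y,z,yaw):
    o=bot.get_obs(); R=Ro.from_euler('xyz',o['tcp_rot'],degrees=True)
    d=R.inv().apply(np.array([x,y,z])-o['ee_pos'])/.04
    w=(R.inv()*Ro.from_euler('xyz',[180,0,yaw],degrees=True)).as_rotvec()
    print('xyz',d.round(3),'dr',w.round(4),'| pos',o['ee_pos'].round(4),o['tcp_rot'].round(2),'F',o['wrist_force'].round(1),'open',round(o['opening'],4),'t',round(o['time'],2))
if __name__=='__main__': plan(*map(float,sys.argv[1:5]))
E
python3 mv.py .4 -.2 .30 56; python3 mv.py .61 .17 .30 91
```

```text
xyz [ 7.492 -5.451 -1.718] dr [-0.     -0.     -0.6046] | pos [ 0.2003 -0.5122  0.2313] [-180.     -0.     21.36] F [-0.2  0.8  0.2] open 0.0854 t 1.5
xyz [ 15.75  -12.153  -1.717] dr [-0.     -0.     -1.2154] | pos [ 0.2003 -0.5122  0.2313] [-180.     -0.     21.36] F [-0.2  0.8  0.2] open 0.0854 t 1.5
```

step_arm(
  dr=[
    [0,0,-0.07],
    [0,0,-0.15],
    [0,0,-0.22],
    [0,0,-0.3],
    [0,0,-0.38],
    [0,0,-0.45],
    [0,0,-0.53],
    [0,0,-0.6],
  ],
  xyz=[
    [0.9,-0.7,-0.4],
    [1.85,-1.35,-0.8],
    [2.8,-2.05,-1.2],
    [3.75,-2.7,-1.7],
    [4.7,-3.4,-1.7],
    [5.6,-4.1,-1.7],
    [6.55,-4.75,-1.7],
    [7.5,-5.45,-1.7],
  ],
  gripper=[0,0,0,0,0,0,0,0],
)

```text
time: 2.3
ee_pos: [0.401, -0.1983, 0.2995]
tcp_rot: [180.0, -0.0, 55.9]
wrist_force: [0.2, -1.1, 0.5]
opening: 0.0001
```

```bash
python3 mv.py .61 .17 .30 91
```

```text
xyz [10.554 -0.834 -0.012] dr [ 8.000e-04  2.000e-04 -6.125e-01] | pos [ 0.401  -0.1983  0.2995] [179.95  -0.    55.9 ] F [ 0.2 -1.1  0.5] open 0.0001 t 2.3
```

step_arm(
  dr=[
    [0,0,-0.07],
    [0,0,-0.15],
    [0,0,-0.23],
    [0,0,-0.3],
    [0,0,-0.38],
    [0,0,-0.46],
    [0,0,-0.54],
    [0,0,-0.61],
  ],
  xyz=[
    [1.2,-0.1,0],
    [2.4,-0.2,0],
    [3.6,-0.3,0],
    [4.8,-0.4,0],
    [6.0,-0.5,0],
    [7.2,-0.6,0],
    [8.4,-0.7,0],
    [9.6,-0.8,0],
  ],
  gripper=[0,0,0,0,0,0,0,0],
)

```text
time: 3.1
ee_pos: [0.5907, 0.1375, 0.2993]
tcp_rot: [180.0, -0.0, 90.9]
wrist_force: [0.2, -0.4, 1.8]
opening: 0.0
```

```bash
python3 mv.py .61 .15 .24 91; python3 -c "
from h import *
shot('scene','scene1');a=shot('wrist','wrist1')"
```

```text
xyz [0.306 0.488 1.484] dr [ 0.0004 -0.     -0.002 ] | pos [0.5907 0.1375 0.2993] [179.98  -0.    90.88] F [ 0.2 -0.4  1.8] open 0.0 t 3.1
```

View pics/scene1.png

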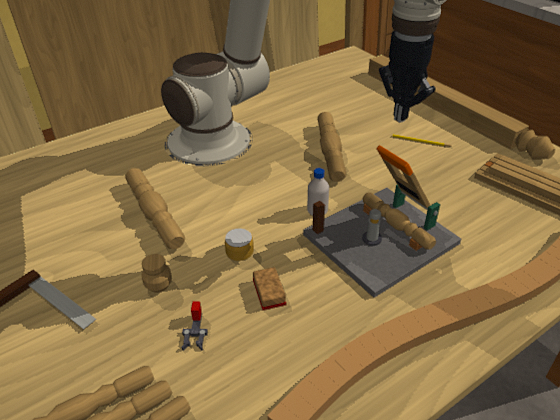

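View pics/wrist1.png

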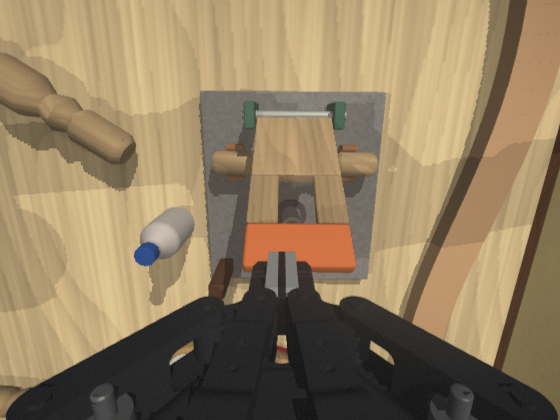

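The wrist view shows the jig's corners at (201,92) and (385,94), the orange end at (300,247), and the fingertips at (283,258) above it. The jig is level with the tool, as estimated. I'll check the jig against this view.

```bash
cat >> fit.py <<'E'
print('----')
w=pickle.load(open('pics/wrist1.pkl','rb'))
for X in [(-.12,.135,.018),(.12,.135,.018),(.12,-.135,.018),(-.12,-.135,.018)]: print(proj(w,T(jig,X)).round(1))
print([onz(w,*u,.018).round(4).tolist() for u in ((201,92),(385,94),(367,278))],[T(jig,X).round(4).tolist() for X in [(-.12,.135,.018),(.12,.135,.018),(.12,-.135,.018)]])
g=[((244,268),(-.042,.202,.007)),((355,270),(.042,.202,.007)),((249,224),(-.042,.162,.007)),((350,224),(.042,.162,.007))]
fb=lambda a:np.concatenate([proj(w,bp(a[0],*X))[0]-np.array(u) for u,X in g])
r=least_squares(fb,[.9]);print('bar',r.x,fb(r.x).reshape(-1,2).round(1).tolist())
E
python3 fit.py | sed -n '/----/,$p'
```

```text
----
[[201.8  92.2]]
[[389.   93.6]]
[[369.9 280.8]]
[[213.9 279.8]]
[[0.4871, 0.244, 0.018], [0.723, 0.2471, 0.018], [0.7276, -0.0174, 0.018]] [[0.4881, 0.2438, 0.018], [0.728, 0.2478, 0.018], [0.7326, -0.0222, 0.018]]
bar [0.99134403] [[2.5, 1.3], [8.0, 0.1], [1.4, 1.0], [4.7, 1.7]]
```

step_arm(
  dr=[
    [0,0,0],
    [0,0,0],
    [0,0,0],
    [0,0,0],
    [0,0,0],
    [0,0,0],
    [0,0,0],
    [0,0,0],
  ],
  xyz=[
    [0.2,0.48,0.5],
    [0.2,0.48,1.0],
    [0.1,0.48,1.4],
    [0,0.48,1.86],
    [-0.3,0.48,2.08],
    [-0.64,0.48,2.3],
    [-0.9,0.48,2.55],
    [-1.14,0.48,2.78],
  ],
  gripper=[0,0,0,0,0,0,0,0],
)

```text
time: 4.0
ee_pos: [0.6099, 0.0887, 0.188]
tcp_rot: [180.0, -0.0, 90.6]
wrist_force: [0.7, 1.8, 0.0]
opening: -0.0002
```

```bash
python3 mv.py .61 .044 .073 91; python3 -c "
from h import *
shot('scene','scene2')"
```

```text
xyz [-1.119 -0.013  2.876] dr [ 0.0008 -0.0001 -0.0063] | pos [0.6099 0.0887 0.188 ] [ 1.7995e+02 -1.0000e-02  9.0640e+01] F [0.7 1.8 0. ] open -0.0002 t 4.0
```

View pics/scene2.png

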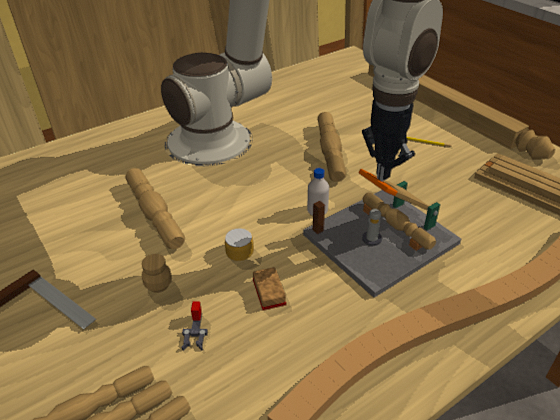

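The board has followed the fingers down to about 0.65 rad. I'll keep going along the arc.

step_arm(
  dr=[
    [0,0,0],
    [0,0,0],
    [0,0,0],
    [0,0,0],
    [0,0,0],
    [0,0,0],
    [0,0,0],
    [0,0,0],
  ],
  xyz=[
    [-0.25,0,0.4],
    [-0.48,0,0.75],
    [-0.7,0,1.12],
    [-0.85,0,1.55],
    [-1.0,0,1.97],
    [-1.1,0,2.4],
    [-1.15,0,2.65],
    [-1.15,0,2.75],
  ],
  gripper=[0,0,0,0,0,0,0,0],
)

```text
time: 4.85
ee_pos: [0.61, 0.0436, 0.0772]
tcp_rot: [-179.9, 0.0, 90.7]
wrist_force: [-0.5, 0.6, 0.9]
opening: 0.0002
```

```bash
python3 mv.py .61 .044 .073 91; python3 -c "
from h import *
shot('scene','scene3')"
```

```text
xyz [ 0.011 -0.     0.105] dr [-0.0011  0.0004 -0.006 ] | pos [0.61   0.0436 0.0772] [-1.7994e+02  2.0000e-02  9.0650e+01] F [-0.5  0.6  0.9] open 0.0002 t 4.85
```

View pics/scene3.png

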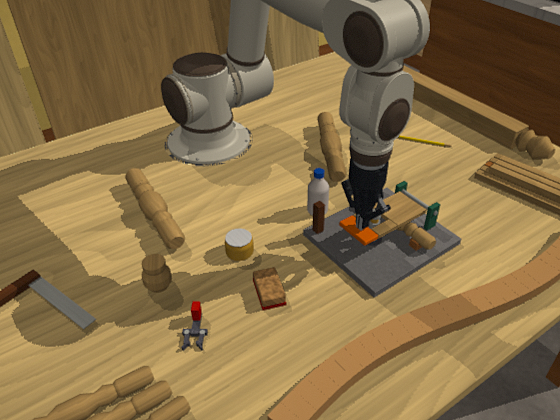

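step_arm(
  dr=[
    [0,0,0],
    [0,0,0],
    [0,0,0],
    [0,0,0],
    [0,0,0],
    [0,0,0],
    [0,0,0],
    [0,0,0],
  ],
  xyz=[
    [0,0,0.02],
    [0,0,0.04],
    [0,0,0.06],
    [0,0,0.08],
    [0,0,0.1],
    [0,0,0.11],
    [0,0,0.12],
    [0,0,0.12],
  ],
  gripper=[0,0,0,0,0,0,0,0],
)

```text
time: 5.7
ee_pos: [0.6103, 0.0441, 0.0732]
tcp_rot: [-180.0, -0.0, 90.7]
wrist_force: [-0.2, 0.4, -0.1]
opening: 0.0
```

step_arm(
  dr=[
    [0,0,0],
    [0,0,0],
    [0,0,0],
    [0,0,0],
    [0,0,0],
    [0,0,0],
    [0,0,0],
    [0,0,0],
  ],
  xyz=[
    [0,0,0.01],
    [0,0,0.02],
    [0,0,0.03],
    [0,0,0.04],
    [0,0,0.05],
    [0,0,0.05],
    [0,0,0.05],
    [0,0,0.05],
  ],
  gripper=[0,0,0,0,0,0,0,0],
)

```text
time: 6.5
ee_pos: [0.6104, 0.0441, 0.0729]
tcp_rot: [179.9, -0.0, 90.7]
wrist_force: [-4.7, 0.1, 11.6]
opening: 0.0003
```

The fingers stopped at z 0.0729 with 11.6 N on them, so the board is on its stop. Next I'll retreat and go over the clip.

step_arm(
  dr=[
    [0,0,0],
    [0,0,0.14],
    [0,0,0.28],
    [0,0,0.42],
    [0,0,0.56],
    [0,0,0.7],
    [0,0,0.84],
    [0,0,0.98],
  ],
  xyz=[
    [0,0,-1.0],
    [0,0,-2.1],
    [0,0,-3.2],
    [-1.1,-0.1,-3.2],
    [-2.2,-0.3,-3.2],
    [-3.3,-0.4,-3.2],
    [-4.4,-0.5,-3.2],
    [-5.5,-0.6,-3.2],
  ],
  gripper=[0,0,0,1,1,1,1,1],
)

```text
time: 7.3
ee_pos: [0.5885, -0.1778, 0.1992]
tcp_rot: [-180.0, 0.0, 34.2]
wrist_force: [0.5, -1.0, 0.3]
opening: 0.0721
```

```bash
python3 mv.py .555 -.33 .19 -35; python3 -c "
from h import *
shot('scene','scene4')"
```

```text
xyz [-2.831  2.675  0.229] dr [-1.000e-04  2.000e-04  1.208e+00] | pos [ 0.5885 -0.1778  0.1992] [-1.7999e+02  1.0000e-02  3.4220e+01] F [ 0.5 -1.   0.3] open 0.0721 t 7.3
```

View pics/scene4.png

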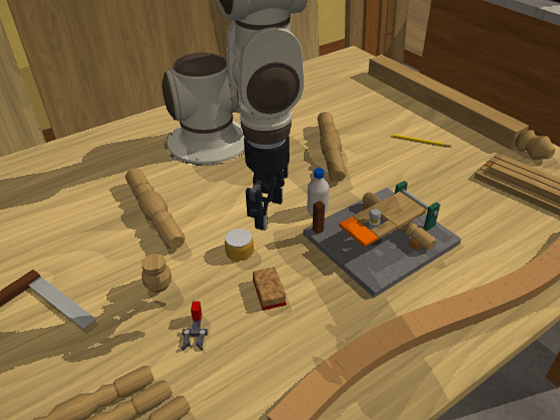

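The board lies flat, with the post head through its slot at (375,215). On to the clip.

step_arm(
  dr=[
    [0,0,0.15],
    [0,0,0.3],
    [0,0,0.45],
    [0,0,0.6],
    [0,0,0.75],
    [0,0,0.9],
    [0,0,1.05],
    [0,0,1.2],
  ],
  xyz=[
    [-0.35,0.33,0],
    [-0.7,0.67,0.05],
    [-1.05,1.0,0.1],
    [-1.4,1.33,0.2],
    [-1.77,1.67,0.2],
    [-2.12,2.0,0.2],
    [-2.48,2.33,0.2],
    [-2.83,2.67,0.2],
  ],
  gripper=[1,1,1,1,1,1,1,1],
)

```text
time: 8.15
ee_pos: [0.5474, -0.3426, 0.1909]
tcp_rot: [-179.2, 0.0, -32.4]
wrist_force: [1.2, 0.3, -0.1]
opening: 0.0857
```

```bash
python3 -c "
from h import *
c=shot('wrist','wrist2')
print([ (round(r['p'],2),np.round(r['box'])) for k in ('clip_tab','clip_mouth') for r in bot.regions_of(c,k)])
o=bot.get_obs();print(o['ee_pos'],o['tcp_rot'])"
```

```text
[(0.61, array([273., 150.,  48.,  90.])), (0.59, array([276., 152.,  38.,  95.]))]
[ 0.54590394 -0.34475461  0.19071575] [-1.79250188e+02  6.39156098e-02 -3.25308432e+01]
```

View pics/wrist2.png

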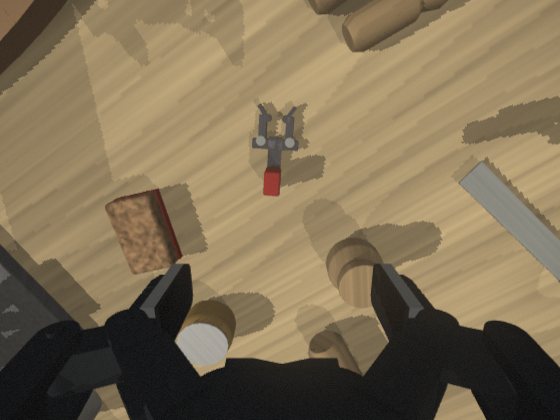

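The wrist view shows the clip at (275,150), with the red tab at (272,182) and the jaw tips at (263,106) and (295,108). I'll enlarge it.

```bash
python3 -c "
from h import *
a=cv2.imread('pics/wrist2.png'); cv2.imwrite('pics/c3.png',cv2.resize(a[95:205,235:325],None,fx=5.4,fy=5.4,interpolation=2))"
```

```text
(no output)
```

View pics/c3.png

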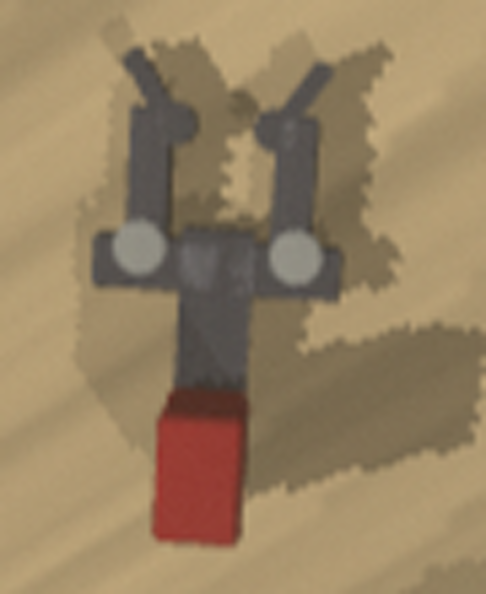

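```bash
python3 -c "
from h import *
w=pickle.load(open('pics/wrist2.pkl','rb'))
P=lambda u,v,z: onz(w,u/5.4+235-.4,v/5.4+95-.4,z)
t=P(201,478,.042); m=P(227,126,.01); xp=P(217,250,.01); e=P(158,542,.042) 
print(t,m,np.linalg.norm((m-t)[:2]),np.degrees(np.arctan2(*(m-t)[1::-1])))
r1,r2=P(138,247,.01),P(296,257,.01); d=r2-r1; print('rivets',r1,r2,np.degrees(np.arctan2(d[1],d[0])),(r1+r2)/2)
print('tip gap',np.linalg.norm(P(199,122,.01)-P(255,128,.01)))
for i in range(1): pass
"; python3 mv.py .565 -.338 .10 -35
```

```text
[ 0.56383449 -0.34081058  0.042     ] [ 0.61250127 -0.37637463  0.01      ] 0.06027649829715598 -36.15808065400888
rivets [ 0.60296927 -0.35012409  0.01      ] [ 0.58529423 -0.37459767  0.01      ] -125.8371612933996 [ 0.59413175 -0.36236088  0.01      ]
tip gap 0.01050384550901343
xyz [ 0.314 -0.369  2.273] dr [-0.0131  0.0014  0.0431] | pos [ 0.5459 -0.3448  0.1907] [-1.7925e+02  6.0000e-02 -3.2530e+01] F [0.1 0.1 0.4] open 0.0852 t 8.3
```

step_arm(
  dr=[
    [0,0,0.01],
    [0,0,0.03],
    [0,0,0.05],
    [0,0,0.06],
    [0,0,0.06],
    [0,0,0.06],
    [0,0,0.06],
    [0,0,0.06],
  ],
  xyz=[
    [0.1,-0.1,0.5],
    [0.2,-0.2,1.0],
    [0.3,-0.3,1.6],
    [0.31,-0.3,2.2],
    [0.31,-0.3,2.2],
    [0.31,-0.3,2.2],
    [0.31,-0.3,2.2],
    [0.31,-0.3,2.2],
  ],
  gripper=[1,1,1,1,1,1,1,1],
)

```text
time: 9.1
ee_pos: [0.5531, -0.3568, 0.1052]
tcp_rot: [-178.3, -0.1, -33.5]
wrist_force: [0.6, -0.4, 0.1]
opening: 0.0853
```

```bash
python3 mv.py .5645 -.3405 .03 -36;  python3 -c "
from h import *
c=shot('wrist','wrist3')"; python3 mv.py .5645 -.3405 .008 -36; 
```

```text
xyz [ 0.011 -0.441  1.894] dr [-0.0294 -0.0004  0.0437] | pos [ 0.5531 -0.3568  0.1052] [-1.7831e+02 -6.0000e-02 -3.3500e+01] F [ 0.6 -0.4  0.1] open 0.0853 t 9.1
xyz [ 0.014 -0.426  2.437] dr [-0.0295 -0.0001  0.0436] | pos [ 0.553  -0.3568  0.1049] [-1.7831e+02 -4.0000e-02 -3.3500e+01] F [ 0.4  0.5 -0.3] open 0.0853 t 9.15
```

View pics/wrist3.png

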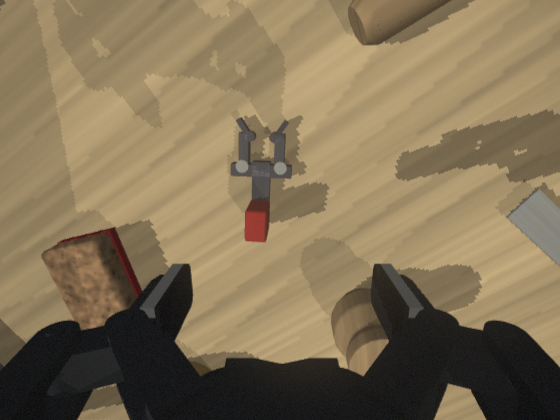

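```bash
python3 -c "
from h import *
o=bot.get_obs();print(o['q'].round(2),o['qd'].round(2),o['joint_efforts'].round(1),o['torque'].round(2))"
```

```text
[-33.56  19.2   12.73  83.49   1.69 179.94] [-0.2   0.11 -0.43 -0.17  0.02  0.01] [  0.1 -67.8  47.    0.    0.1   0. ] [-0.08  0.01 -0.03]
```

Joint 6 is at its 180° limit, so this yaw is out of reach. I'll use the other half-turn grasp (yaw 144, joint 6 near 5°).

step_arm(
  dr=[
    [0,0,-0.15],
    [0,0,-0.3],
    [0,0,-0.45],
    [0,0,-0.6],
    [0,0,-0.75],
    [0,0,-0.9],
    [0,0,-1.05],
    [0,0,-1.2],
  ],
  xyz=[
    [0,0,-0.3],
    [0,0,-0.6],
    [0,0,-0.8],
    [0,0,-0.8],
    [0,0,-0.8],
    [0,0,-0.8],
    [0,0,-0.8],
    [0,0,-0.8],
  ],
  gripper=[1,1,1,1,1,1,1,1],
)

```text
time: 9.95
ee_pos: [0.5521, -0.3576, 0.1363]
tcp_rot: [-179.4, -1.6, 35.6]
wrist_force: [0.2, 0.4, -0.2]
opening: 0.0855
```

```bash
python3 mv.py .5645 -.3405 .13 144
```

```text
xyz [ 0.496 -0.166  0.173] dr [ 0.0186 -0.0288 -1.892 ] | pos [ 0.5521 -0.3576  0.1363] [-179.39   -1.57   35.58] F [ 0.2  0.4 -0.2] open 0.0855 t 9.95
```

step_arm(
  dr=[
    [0,0,-0.15],
    [0.003,-0.005,-0.3],
    [0.004,-0.007,-0.45],
    [0.006,-0.009,-0.6],
    [0.007,-0.011,-0.75],
    [0.009,-0.014,-0.9],
    [0.01,-0.016,-1.05],
    [0.012,-0.018,-1.2],
  ],
  xyz=[
    [0.1,0,0],
    [0.2,0,0],
    [0.3,-0.1,0.1],
    [0.4,-0.1,0.1],
    [0.5,-0.17,0.17],
    [0.5,-0.17,0.17],
    [0.5,-0.17,0.17],
    [0.5,-0.17,0.17],
  ],
  gripper=[1,1,1,1,1,1,1,1],
)

```text
time: 10.75
ee_pos: [0.5647, -0.3403, 0.1301]
tcp_rot: [179.8, -0.7, 104.3]
wrist_force: [-0.2, 0.1, -0.5]
opening: 0.0855
```

```bash
python3 mv.py .5645 -.3405 .06 144
```

```text
xyz [-0.026 -0.011  1.752] dr [ 0.0069 -0.011  -0.6921] | pos [ 0.5647 -0.3403  0.1301] [179.84  -0.71 104.35] F [-0.2  0.1 -0.5] open 0.0855 t 10.75
```

step_arm(
  dr=[
    [0.002,-0.003,-0.15],
    [0.003,-0.005,-0.3],
    [0.005,-0.008,-0.45],
    [0.006,-0.01,-0.6],
    [0.007,-0.011,-0.69],
    [0.007,-0.011,-0.69],
    [0.007,-0.011,-0.69],
    [0.007,-0.011,-0.69],
  ],
  xyz=[
    [0,0,0],
    [0,0,0.3],
    [0,0,0.8],
    [0,0,1.3],
    [0,0,1.75],
    [0,0,1.75],
    [0,0,1.75],
    [0,0,1.75],
  ],
  gripper=[1,1,1,1,1,1,1,1],
)

```text
time: 11.55
ee_pos: [0.565, -0.3397, 0.061]
tcp_rot: [180.0, 0.1, 143.4]
wrist_force: [0.5, 0.2, 0.9]
opening: 0.0858
```

```bash
python3 mv.py .5645 -.3405 .008 144;python3 -c "
from h import *
c=shot('wrist','wrist4')"
```

```text
xyz [-0.    -0.023  1.325] dr [ 0.      0.001  -0.0107] | pos [ 0.565  -0.3397  0.061 ] [1.8000e+02 6.0000e-02 1.4339e+02] F [0.5 0.2 0.9] open 0.0858 t 11.55
```

View pics/wrist4.png

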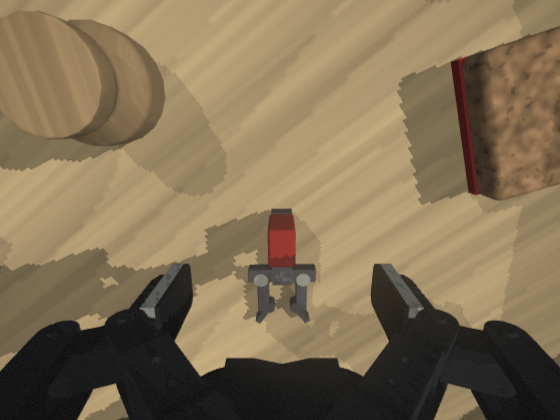

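```bash
python3 -c "
from h import *
a=cv2.imread('pics/wrist4.png'); cv2.imwrite('pics/c4.png',cv2.resize(a[195:335,230:330],None,fx=4.2,fy=4.2,interpolation=2))
c=pickle.load(open('pics/wrist4.pkl','rb'));o=bot.get_obs()
print(proj(c,o['ee_pos']),proj(c,np.r_[o['ee_pos'][:2],.042]))"
```

```text
[[283.05143635 267.60685894]] [[282.86529967 251.94280852]]
```

View pics/c4.png

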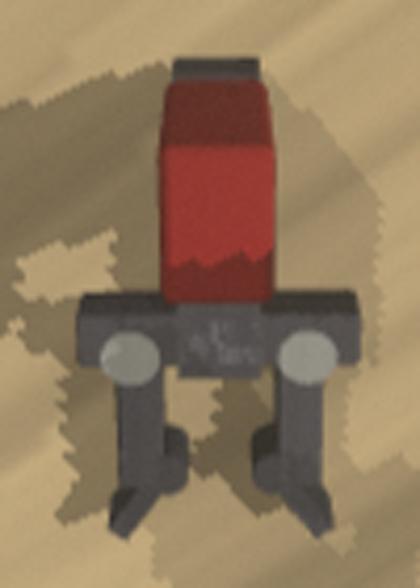

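The tab's top face is centred at (282,248) and the TCP column projects to (283,252), so I'll shift 2.4 mm along tool x, descend and grip.

step_arm(
  dr=[
    [0,0,-0.01],
    [0,0,-0.01],
    [0,0,-0.01],
    [0,0,-0.01],
    [0,0,-0.01],
    [0,0,-0.01],
    [0,0,-0.01],
    [0,0,-0.01],
  ],
  xyz=[
    [0.06,0,0.2],
    [0.06,0,0.6],
    [0.06,0,1.0],
    [0.06,0,1.28],
    [0.06,0,1.28],
    [0.06,0,1.28],
    [0.06,0,1.28],
    [0.06,0,1.28],
  ],
  gripper=[1,1,1,1,1,0.5,0,0],
  squeeze=70,
)

```text
time: 12.4
ee_pos: [0.5627, -0.3381, 0.0089]
tcp_rot: [-180.0, 0.0, 144.1]
wrist_force: [-0.1, -0.5, 0.6]
opening: 0.0436
```

step_arm(
  dr=[
    [0,0,0],
    [0,0,0],
    [0,0,0],
    [0,0,0],
    [0,0,0],
    [0,0,0],
    [0,0,0],
    [0,0,0],
  ],
  xyz=[
    [0,0,0],
    [0,0,0],
    [0,0,0],
    [0,0,0],
    [0,0,0],
    [0,0,0],
    [0,0,0],
    [0,0,0],
  ],
  gripper=[0,0,0,0,0,0,0,0],
)

```text
time: 13.2
ee_pos: [0.5626, -0.338, 0.0086]
tcp_rot: [-180.0, -0.0, 144.1]
wrist_force: [-0.4, 0.3, 6.4]
opening: 0.0149
```

```bash
python3 mv.py .5645 -.3405 .008 144;python3 -c "
from h import *
c=shot('wrist','wrist5')
o=bot.get_obs();print(o['q'].round(1))"
```

```text
xyz [-0.074 -0.022  0.016] dr [-0.0001 -0.0003  0.0015] | pos [ 0.5626 -0.338   0.0086] [-1.7999e+02 -2.0000e-02  1.4408e+02] F [-0.4  0.3  6.4] open 0.0149 t 13.2
[-31.   20.8   4.1  73.3  -0.    4.9]
```

View pics/wrist5.png

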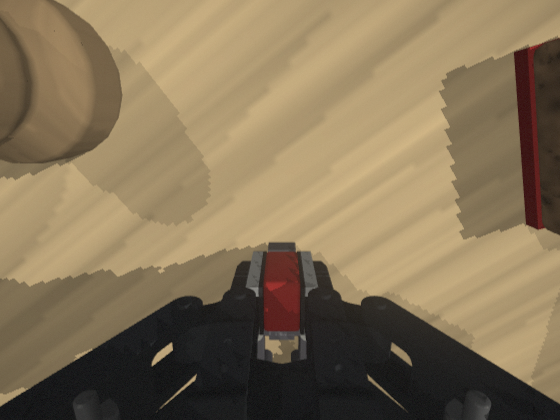

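Gripped: opening 15 mm on the 16 mm tab. I'll lift, and meanwhile refine the post position.

step_arm(
  dr=[
    [0,0,0],
    [0,0,0],
    [0,0,-0.14],
    [0,0,-0.28],
    [0,0,-0.42],
    [0,0,-0.56],
    [0,0,-0.7],
    [0,0,-0.84],
  ],
  xyz=[
    [0,0,-0.5],
    [0,0,-1.3],
    [0,0,-2.3],
    [0,0,-3.3],
    [0,0,-4.3],
    [0,0,-4.8],
    [0,0,-4.8],
    [0,0,-4.8],
  ],
  gripper=[0,0,0,0,0,0,0,0],
)

```text
time: 14.05
ee_pos: [0.5628, -0.3381, 0.2006]
tcp_rot: [180.0, -0.0, -167.5]
wrist_force: [-0.9, -0.5, -1.2]
opening: 0.0151
```

```bash
python3 mv.py .609 -.06 .20 -89.1;python3 -c "
from h import *
for f,cr in (('scene4',(190,245,340,430)),('wrist1',(180,250,250,340))):
    a=cv2.imread(f'pics/{f}.png'); cv2.imwrite(f'pics/p_{f}.png',cv2.resize(a[cr[0]:cr[1],cr[2]:cr[3]],None,fx=8,fy=8,interpolation=2))
shot('scene','scene5'); shot('side','side5')
a=cv2.imread('pics/side5.png')[180:250,150:250]; cv2.imwrite('pics/p_side5.png',cv2.resize(a,None,fx=8,fy=8,interpolation=2))
"
```

```text
xyz [-2.638  6.535  0.015] dr [ 4.0000e-04 -1.0000e-04 -1.3675e+00] | pos [ 0.5628 -0.3381  0.2006] [ 1.7999e+02 -1.0000e-02 -1.6745e+02] F [-0.9 -0.5 -1.2] open 0.0151 t 14.05
```

View pics/p_scene4.png

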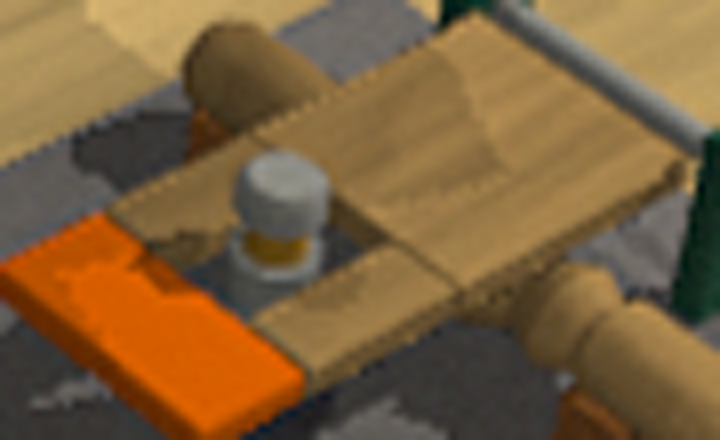

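View pics/p_wrist1.png

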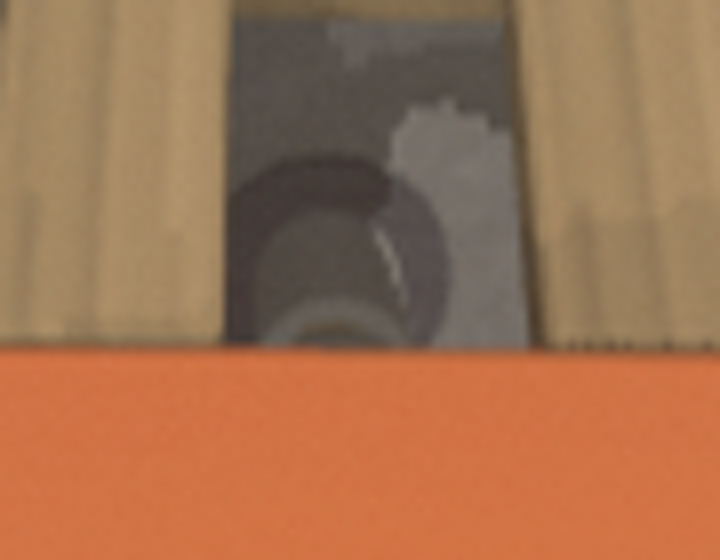

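View pics/p_side5.png

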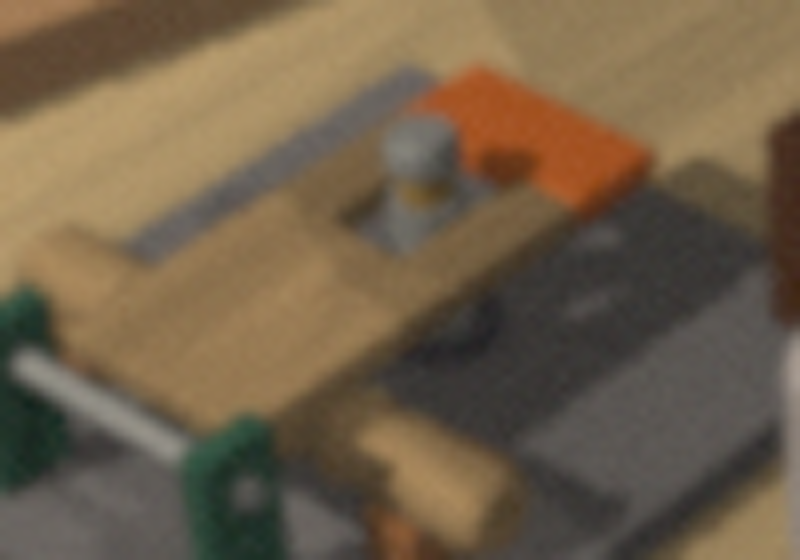

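View pics/scene5.png

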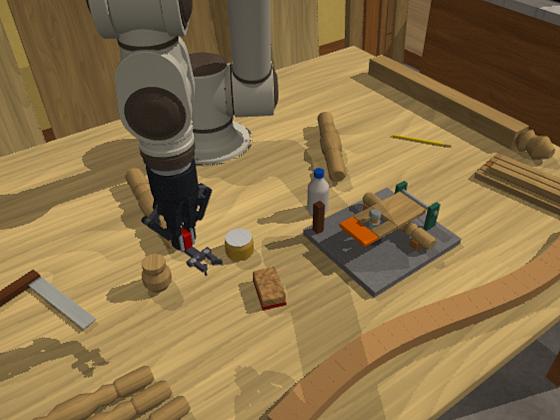

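```bash
python3 -c "
from h import *
L=lambda f:pickle.load(open(f'pics/{f}.pkl','rb'))
print(onz(L('scene4'),375,211.8,.099),onz(L('side5'),202.3,195.8,.099),onz(L('wrist1'),291.8,212.5,.02))
s=L('scene5'); print(L('side5')['camera_matrix'][0,0],s['camera_matrix'][0,0])
# clip in hand check
o=bot.get_obs(); 
a=cv2.imread('pics/scene5.png')[210:285,140:240]; cv2.imwrite('pics/p_scene5.png',cv2.resize(a,None,fx=8,fy=8,interpolation=2))
"
```

```text
[0.60888106 0.08288225 0.099     ] [0.60627139 0.0855842  0.099     ] [0.60867824 0.08570759 0.02      ]
508.6231591859154 529.5990393780876
```

View pics/p_scene5.png

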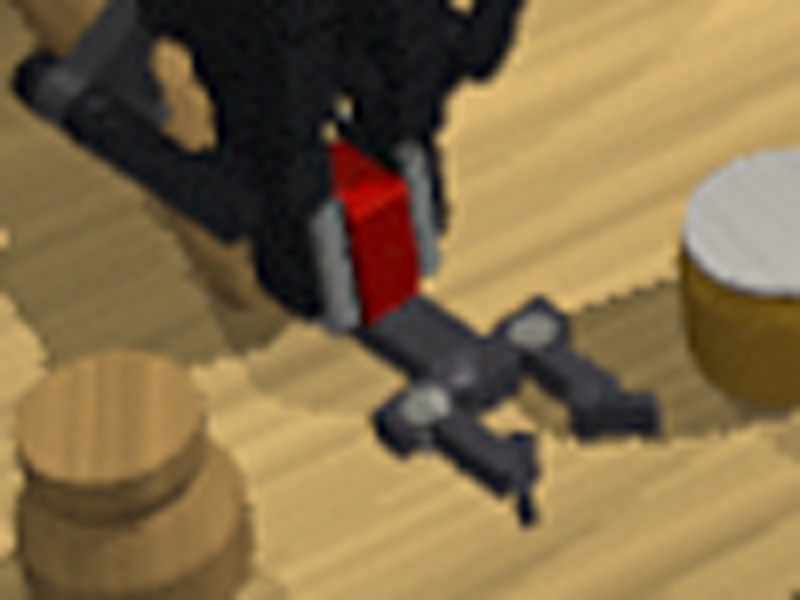

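step_arm(
  dr=[
    [0,0,-0.15],
    [0,0,-0.3],
    [0,0,-0.45],
    [0,0,-0.6],
    [0,0,-0.75],
    [0,0,-0.9],
    [0,0,-1.05],
    [0,0,-1.2],
  ],
  xyz=[
    [-0.3,0.7,0],
    [-0.6,1.5,0],
    [-0.9,2.3,0],
    [-1.3,3.2,0],
    [-1.65,4.1,0],
    [-2.0,5.0,0],
    [-2.35,5.8,0],
    [-2.64,6.53,0],
  ],
  gripper=[0,0,0,0,0,0,0,0],
)

```text
time: 14.95
ee_pos: [0.6104, -0.0585, 0.1996]
tcp_rot: [179.9, 0.0, -98.9]
wrist_force: [-0.3, -0.4, -0.4]
opening: 0.0148
```

```bash
python3 mv.py .6085 -.06 .105 -89.1
```

```text
xyz [0.045 0.038 2.366] dr [ 0.0019  0.0006 -0.1714] | pos [ 0.6104 -0.0585  0.1996] [ 1.7989e+02  3.0000e-02 -9.8920e+01] F [-0.3 -0.4 -0.4] open 0.0148 t 14.95
```

step_arm(
  dr=[
    [0,0,-0.1],
    [0,0,-0.17],
    [0,0,-0.17],
    [0,0,-0.17],
    [0,0,-0.17],
    [0,0,-0.17],
    [0,0,-0.17],
    [0,0,-0.17],
  ],
  xyz=[
    [0.04,0.04,0.3],
    [0.04,0.04,0.8],
    [0.04,0.04,1.3],
    [0.04,0.04,1.8],
    [0.04,0.04,2.2],
    [0.04,0.04,2.35],
    [0.04,0.04,2.35],
    [0.04,0.04,2.35],
  ],
  gripper=[0,0,0,0,0,0,0,0],
)

```text
time: 15.75
ee_pos: [0.6088, -0.0617, 0.1069]
tcp_rot: [180.0, 0.0, -89.4]
wrist_force: [-0.5, -0.2, -0.7]
opening: 0.0154
```

```bash
python3 mv.py .6085 -.02 .084 -89.1; python3 -c "
from h import *
for n,r in (('scene',(150,290,310,470)),('side',(140,260,140,290)),('wrist',(0,420,0,560))):
    c=shot(n,n+'6'); a=c['image'][r[0]:r[1],r[2]:r[3],::-1]; k=4.5 if n!='wrist' else 1; cv2.imwrite(f'pics/q_{n}6.png',cv2.resize(a,None,fx=k,fy=k,interpolation=2))"
```

```text
xyz [-1.042 -0.004  0.573] dr [ 0.0004  0.0005 -0.0048] | pos [ 0.6088 -0.0617  0.1069] [ 1.7998e+02  3.0000e-02 -8.9370e+01] F [-0.5 -0.2 -0.7] open 0.0154 t 15.75
```

View pics/q_scene6.png

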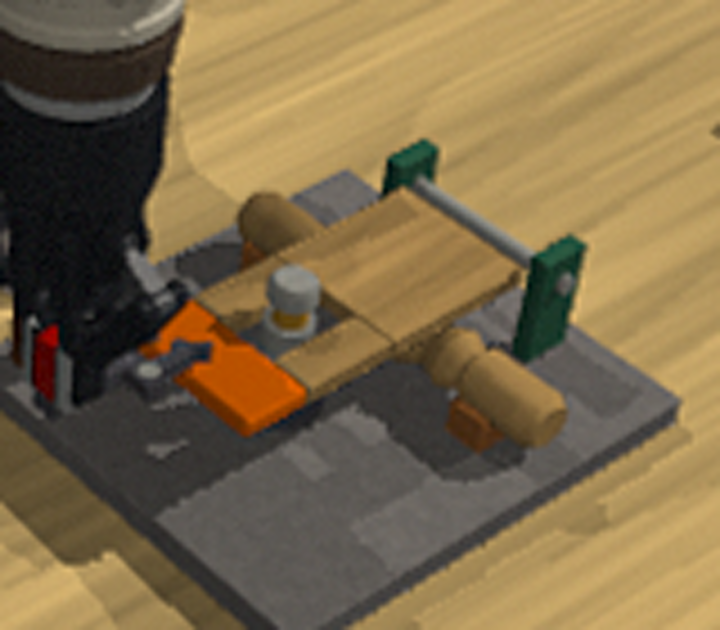

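View pics/q_side6.png

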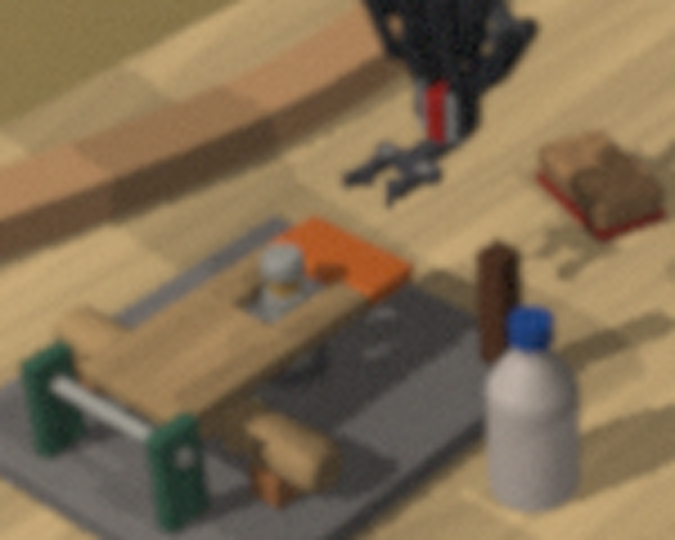

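View pics/q_wrist6.png

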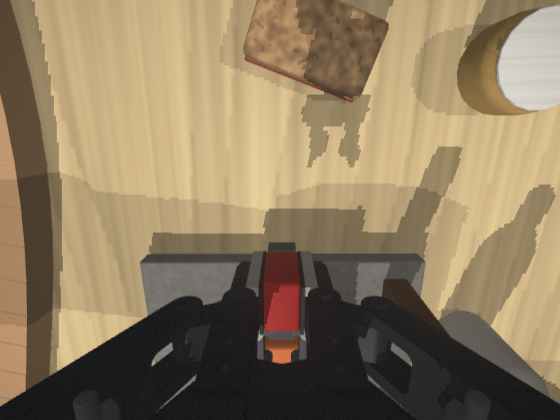

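The clip is lined up with the post head, both seen in the scene crop at (180,355) and (292,290). The wrist view shows the jig's near edge from (142,255) to (424,255), which I'll use to check the lateral centre.

```bash
python3 -c "
from h import *
c=pickle.load(open('pics/wrist6.pkl','rb'))
a,b=onz(c,142,255.5,.018),onz(c,424,255,.018);d=a-b;print(a,b,(a+b)/2,np.degrees(np.arctan2(d[1],d[0])))"; python3 mv.py .6085 -.018 .084 -89.1
```

```text
[ 0.72335385 -0.02565721  0.018     ] [ 0.49078065 -0.02918086  0.018     ] [ 0.60706725 -0.02741903  0.018     ] 0.8680044420528304
xyz [-1.092e+00  1.000e-03  5.810e-01] dr [-0.0005  0.0004 -0.004 ] | pos [ 0.6091 -0.0617  0.1072] [-1.7997e+02  2.0000e-02 -8.9330e+01] F [ 1.7  0.1 -0.7] open 0.015 t 15.9
```

step_arm(
  dr=[
    [0,0,0],
    [0,0,0],
    [0,0,0],
    [0,0,0],
    [0,0,0],
    [0,0,0],
    [0,0,0],
    [0,0,0],
  ],
  xyz=[
    [-0.4,0,0],
    [-0.8,0,0],
    [-1.09,0,0.15],
    [-1.09,0,0.3],
    [-1.09,0,0.42],
    [-1.09,0,0.54],
    [-1.09,0,0.57],
    [-1.09,0,0.57],
  ],
  gripper=[0,0,0,0,0,0,0,0],
)

```text
time: 16.7
ee_pos: [0.6078, -0.0184, 0.0831]
tcp_rot: [179.9, 0.0, -89.3]
wrist_force: [-0.6, 0.0, -0.5]
opening: 0.0152
```

```bash
python3 mv.py .6085 .031 .084 -89.1; python3 -c "
from h import *
for n,r in (('scene',(170,270,330,450)),('side',(160,230,170,260))):
    c=shot(n,n+'7'); a=c['image'][r[0]:r[1],r[2]:r[3],::-1]; k=6;cv2.imwrite(f'pics/q_{n}7.png',cv2.resize(a,None,fx=k,fy=k,interpolation=2))"
```

```text
xyz [-1.236 -0.031 -0.023] dr [ 0.0016  0.0005 -0.004 ] | pos [ 0.6078 -0.0184  0.0831] [ 1.7991e+02  3.0000e-02 -8.9330e+01] F [-0.6  0.  -0.5] open 0.0152 t 16.7
```

View pics/q_scene7.png

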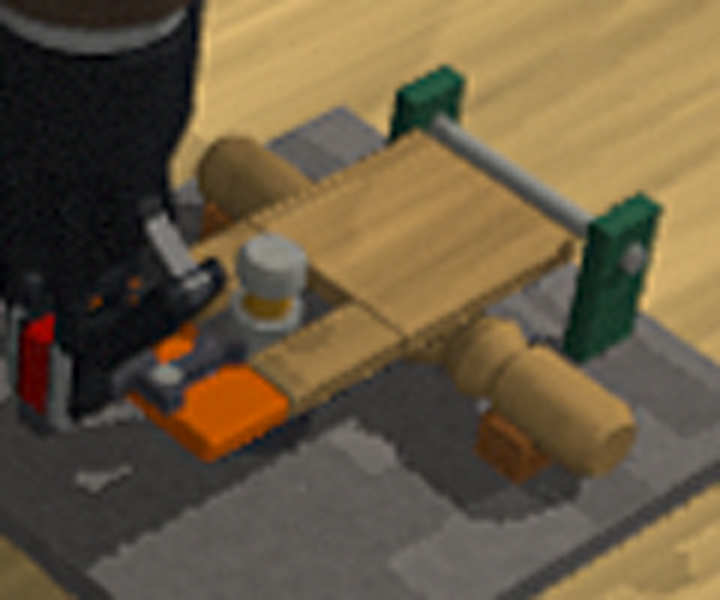

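View pics/q_side7.png

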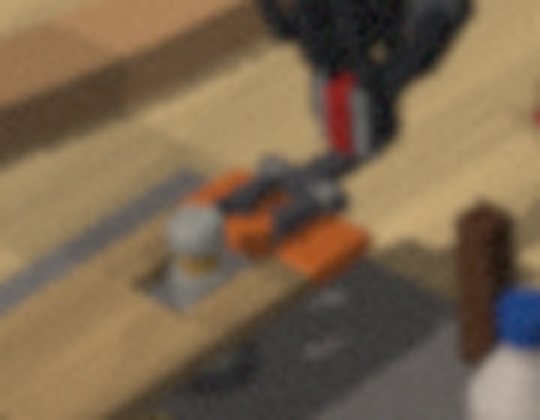

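The jaws straddle the post line at groove height. I'll advance slowly.

step_arm(
  dr=[
    [0,0,0],
    [0,0,0],
    [0,0,0],
    [0,0,0],
    [0,0,0],
    [0,0,0],
    [0,0,0],
    [0,0,0],
  ],
  xyz=[
    [-0.12,0,0],
    [-0.24,0,0],
    [-0.36,0,0],
    [-0.48,0,0],
    [-0.6,0,0],
    [-0.7,0,0],
    [-0.8,0,0],
    [-0.85,0,0],
  ],
  gripper=[0,0,0,0,0,0,0,0],
  squeeze=100,
)

```text
time: 17.6
ee_pos: [0.6075, 0.0146, 0.0833]
tcp_rot: [179.9, -0.2, -89.3]
wrist_force: [-0.9, -12.5, -1.2]
opening: 0.0142
```

```bash
python3 mv.py .6085 .031 .083 -89.1
```

```text
xyz [-0.409 -0.03   0.007] dr [ 0.0013 -0.0034 -0.0042] | pos [0.6075 0.0146 0.0833] [179.93  -0.19 -89.34] F [ -0.9 -12.5  -1.2] open 0.0142 t 17.6
```

step_arm(
  dr=[
    [0,0,0],
    [0,0,0],
    [0,0,0],
    [0,0,0],
    [0,0,0],
    [0,0,0],
    [0,0,0],
    [0,0,0],
  ],
  xyz=[
    [-0.06,0,0],
    [-0.12,0,0],
    [-0.18,0,0],
    [-0.24,0,0],
    [-0.3,0,0],
    [-0.34,0,0],
    [-0.38,0,0],
    [-0.38,0,0],
  ],
  gripper=[0,0,0,0,0,0,0,0],
)

```text
time: 18.4
ee_pos: [0.6074, 0.0314, 0.0835]
tcp_rot: [179.9, 0.0, -89.3]
wrist_force: [0.3, 0.7, 0.4]
opening: 0.0151
```

```bash
python3 mv.py .6085 .031 .083 -89.1; python3 -c "
from h import *
for n,r in (('scene',(170,270,330,450)),('side',(160,230,170,260))):
    c=shot(n,n+'8'); a=c['image'][r[0]:r[1],r[2]:r[3],::-1]; k=6;cv2.imwrite(f'pics/q_{n}8.png',cv2.resize(a,None,fx=k,fy=k,interpolation=2))"
```

```text
xyz [ 0.011 -0.026  0.012] dr [ 0.0009  0.0006 -0.0031] | pos [0.6074 0.0314 0.0835] [ 1.7995e+02  3.0000e-02 -8.9280e+01] F [0.3 0.7 0.4] open 0.0151 t 18.4
```

View pics/q_scene8.png

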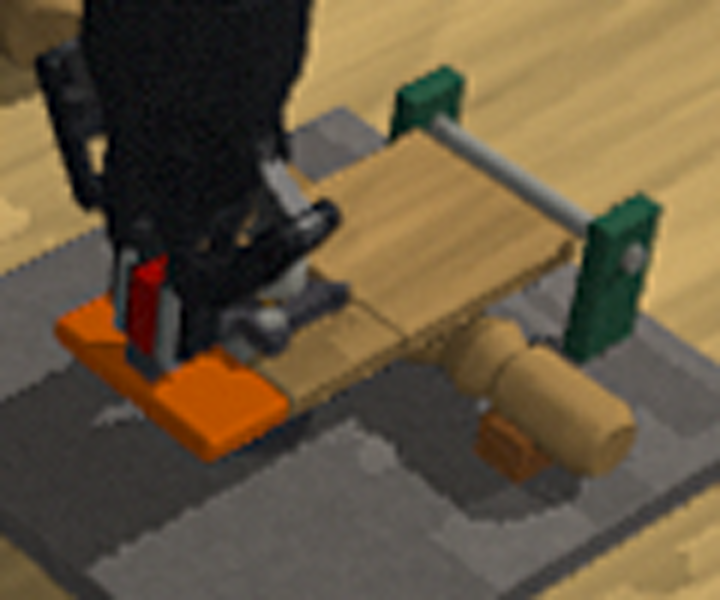

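View pics/q_side8.png

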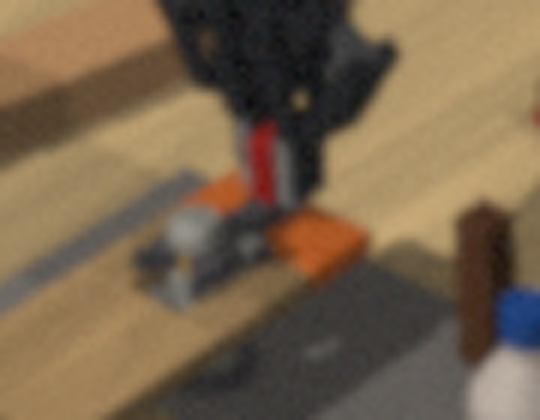

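The force dropped to about 0 after the 12.5 N push, so the clip has snapped past the post. A gentle 1.6 mm probe will show whether it is fully home.

step_arm(
  dr=[
    [0,0,0],
    [0,0,0],
    [0,0,0],
    [0,0,0],
    [0,0,0],
    [0,0,0],
    [0,0,0],
    [0,0,0],
  ],
  xyz=[
    [-0.01,0,0],
    [-0.02,0,0],
    [-0.03,0,0],
    [-0.04,0,0],
    [-0.04,0,0],
    [-0.04,0,0],
    [-0.04,0,0],
    [-0.04,0,0],
  ],
  gripper=[0,0,0,0,0,0,0,0],
)

```text
time: 19.3
ee_pos: [0.6074, 0.0322, 0.0835]
tcp_rot: [179.9, -0.0, -89.3]
wrist_force: [-0.1, -5.4, 1.1]
opening: 0.015
```

step_arm(
  dr=[
    [0,0,0],
    [0,0,0],
    [0,0,0],
    [0,0,0],
    [0,0,0],
    [0,0,0],
    [0,0,0],
    [0,0,0],
  ],
  xyz=[
    [0.03,0,0],
    [0.03,0,0],
    [0.03,0,0],
    [0.03,0,0],
    [0.03,0,0],
    [0.03,0,-0.1],
    [0.03,0,-0.4],
    [0.03,0,-0.8],
  ],
  gripper=[0.6,0.6,0.6,0.6,0.6,0.6,0.6,0.6],
)

```text
time: 20.1
ee_pos: [0.6071, 0.0316, 0.116]
tcp_rot: [179.9, 0.0, -89.3]
wrist_force: [-0.3, -0.1, 0.3]
opening: 0.0513
```

step_arm(
  dr=[
    [0,0,0],
    [0,0,0],
    [0,0,0],
    [0,0,0],
    [0,0,0],
    [0,0,0],
    [0,0,0],
    [0,0,0],
  ],
  xyz=[
    [0,0,-0.5],
    [0,0,-1.0],
    [0.3,0,-1.8],
    [0.8,0,-2.4],
    [1.6,0,-2.4],
    [2.4,0,-2.4],
    [3.0,0,-2.4],
    [3.0,0,-2.4],
  ],
  gripper=[0.6,0.6,0.6,0.6,0.6,0.6,0.6,0.6],
)

```text
time: 20.9
ee_pos: [0.609, -0.0911, 0.2124]
tcp_rot: [180.0, -0.0, -89.5]
wrist_force: [-1.1, 0.2, -0.0]
opening: 0.0513
```

```bash
python3 mv.py .6085 .031 .083 -89.1; python3 -c "
from h import *
for n,r in (('scene',(170,270,330,450)),('side',(160,230,170,260)),('wrist',(0,420,0,560))):
    c=shot(n,n+'9'); a=c['image'][r[0]:r[1],r[2]:r[3],::-1]; k=6 if n!='wrist' else 1;cv2.imwrite(f'pics/q_{n}9.png',cv2.resize(a,None,fx=k,fy=k,interpolation=2))"
```

```text
xyz [-3.053 -0.017  3.235] dr [ 0.     -0.0001 -0.0062] | pos [ 0.609  -0.0911  0.2124] [ 1.800e+02 -1.000e-02 -8.946e+01] F [-1.1  0.2 -0. ] open 0.0513 t 20.9
```

View pics/q_scene9.png

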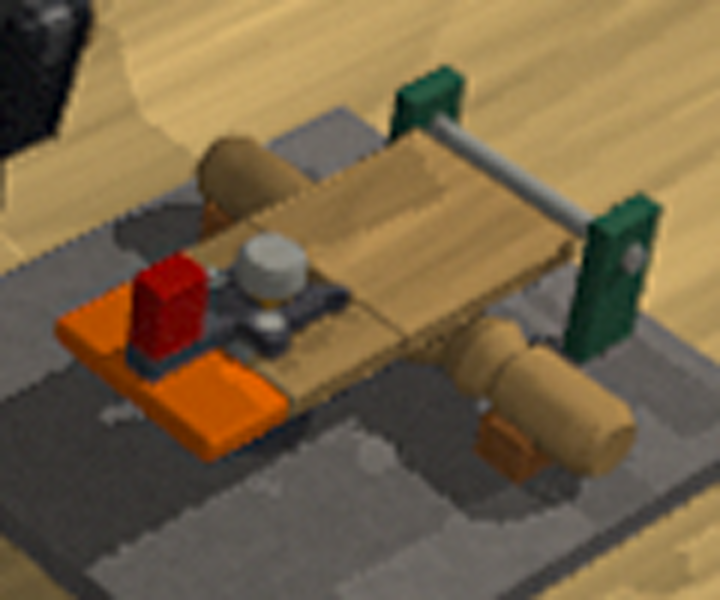

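View pics/q_side9.png

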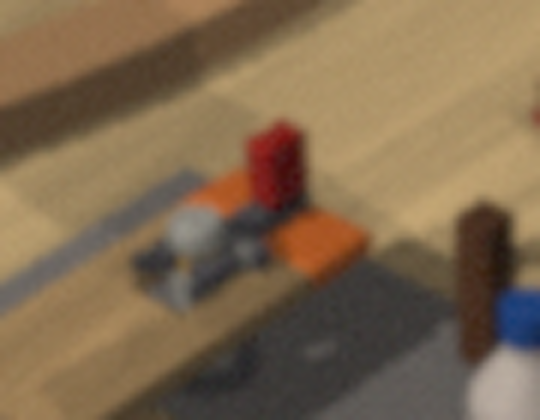

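View pics/q_wrist9.png

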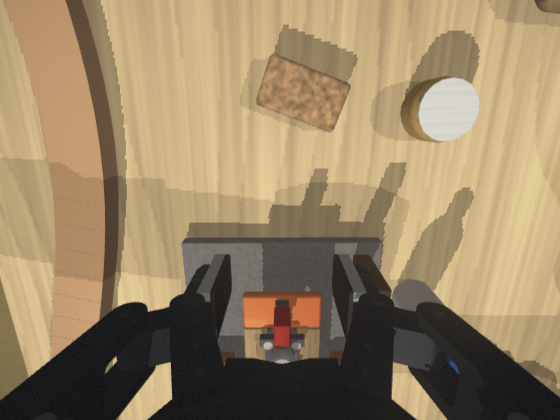

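View pics/scene9.png

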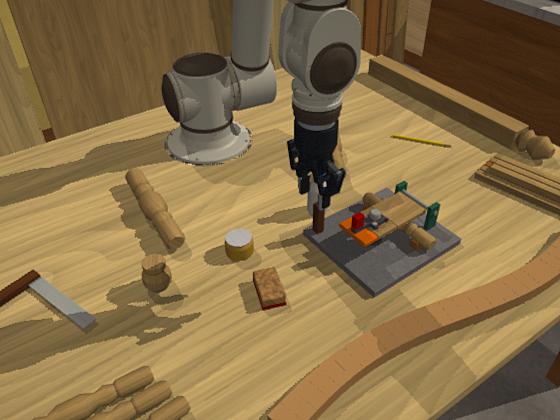

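The clip lies on the board around the post, and the board is flat. I'll measure the tab-to-post distance, which should be 52 mm.

```bash
python3 -c "
from h import *
c=pickle.load(open('pics/scene9.pkl','rb'))
a=c['image'][200:240,345:395,::-1]; cv2.imwrite('pics/z9.png',cv2.resize(a,None,fx=14,fy=14,interpolation=2))
b=onz(c,375.2-.4,211.8,.099)
for z in (.115,.117): t=onz(c,171/6+330-.4,276/6+170-.4,z); print(t,b,np.linalg.norm((t-b)[:2]))"
```

```text
[0.61015673 0.03135517 0.115     ] [0.60862653 0.08253233 0.099     ] 0.051200034369502524
[0.61181609 0.02966716 0.117     ] [0.60862653 0.08253233 0.099     ] 0.05296130417667008
```

View pics/z9.png

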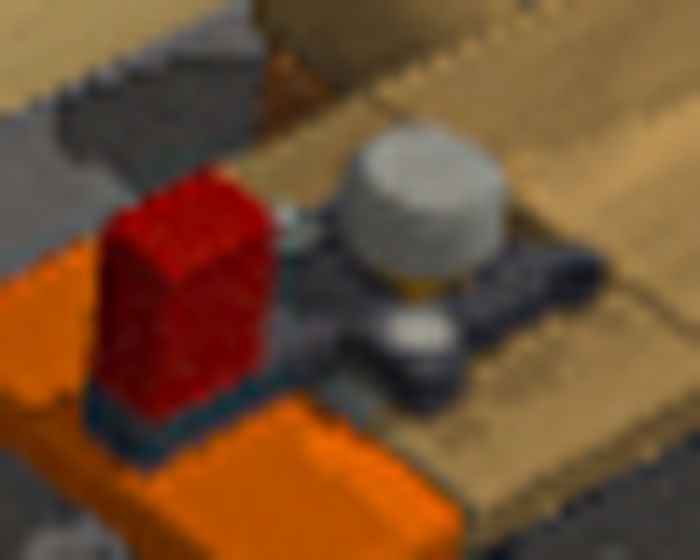

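The distance measures 51 to 53 mm against 52 nominal, so the clip is home and level. The robot is clear of everything, so I'm handing in.

```bash
python3 -c "
from h import *
print(bot.job_done())"
```

```text
the job is handed in; nothing more can be done
None
```

I swung the hold-down board flat, snapped the spring clip onto the post's groove and let go. I handed the job in at about 21 s of the 56 s allowed; no verdict is reported.

**Board:** With shut fingers I pushed it down to its stop, where they met 11.6 N at z 0.0729 m. The last pictures still show it flat.

**Clip:** I gripped it by its tab and pushed it in from the board's free end. The force rose to 12.5 N and then fell to about 0. A gentle probe after that met a stop after less than 1 mm.

**Last checks:**
- The tab-to-post distance measured 51 to 53 mm against 52 nominal, and the clip looks level.
- The baluster is in its cradles.
- The tin, sanding block and bun foot look unmoved. The glue bottle was partly hidden in the final scene view, and the gripper never went near it.
- The robot is clear of everything.

**Disagreements:**
- My first grasp yaw ran into joint 6's 180° limit, so I used the opposite half-turn grasp.
- The cameras disagreed by up to about 3 mm on the post's position.

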